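# Rock the locating block out of its sprung base

## Robot

A 6-joint arm with a two-finger parallel gripper is mounted at the origin on the work surface; the furniture and walls round the work are solid. World frame = base frame: x ahead of the robot, y to its left, z up, the work surface at z = 0. Lengths are in m, angles in rad, forces in N, time in s.
With the tool pointing down it reaches from about 0.35 to 0.875 m from the base axis. Payload 4.2 kg.
Tool frame: the origin (TCP) lies on the centre line of the jaws, within the pads' length; the fingertips stand 22 mm ahead of it and the grasp point (between the pads) lies 3 mm ahead of it; z points along the fingers, y is the line along which they close (so a half turn about z gives the same grasp; the last joint's range is limited). The gripper opens to 85 mm and grips with 20 to 120 N. Pads are 22 mm wide; open, the fingers measure 114 mm over their backs; the gripper's body (76 mm by 85 mm) begins 54 mm behind the grasp point. The pads swing forward as they close: fully open they stand 13 mm farther back than shut.
Start: joints at [-0.868, 0.385, 0.008, 0, -1.194, -0.259], TCP at [0.268, -0.564, 0.253] pointing down, gripper open.
Joint ranges: [-3.14, 3.14], [-1.21, 2.06], [-1.07, 1.41], [-3.16, 2.05], [-2.99, -0.16], [-3.1, 3.1]. Speed limits (rad/s): [2.79, 2.79, 3.14, 3.14, 3.14, 3.14].

## Interface

Orientations are given as a unit quaternion [x, y, z, w].
In Python, from workcell import r gives the robot as it stands.
- The arm moves only by the shell command python3 -m inch 'ROWS' [OPENING] [FORCE]. ROWS is JSON, a list of rows, each an object of numbers: "tx", "ty", "tz": the shift along the tool's x, y, z each as a share of 6 cm, from -1 to 1; "wx", "wy", "wz": the turn, a rotation vector about the tool's x, y, z each as a share of 4 degrees, from -1 to 1. A call has exactly 8 rows; each row shifts and turns the commanded pose from where the row before left it, along the tool's axes as they then stand; what a row does not reach is not made up. A row lasts 1/8 s, in which the tool goes at most 62.5 mm and 10.7 degrees, less where a joint would pass 70% of its speed; a pose out of reach is approached as far as the arm can. A call with a number of a shift or a turn outside -1 to 1 is refused whole. A call with a gripper value outside its range is refused whole. OPENING is the opening, from 0 (shut) to 1 (fully open), set as the call begins (- or left out, the last holds). The fingers move at their own pace and stop on an object; FORCE is the grip in N (left out, the last holds). Time passes only in rows, so rows that do not move let the fingers close, or fill a call up. It gives the time, the measured TCP pose, the force, the opening and the grip force at its end, in the units of the state.
- r.sense(): the state, without advancing time (a new reading comes with each control period).
- r.read_camera(name): name is "side" or "top"; returns the picture (480x640x3 uint8, red, green, blue); there is no depth.
- r.get_calibration(name): a dict with "mtx" (3x3 intrinsics, pixels), "k1" (the pictures are not rectified: a ray, as slopes to the right and down, at radius r is drawn at 1 + k1 r^2 times it, then the intrinsics apply), "cam_to_world" (4x4, takes a point from camera to world coordinates). Camera axes: x right, y up, looking along -z (the intrinsics and any distortion apply to the point x, -y, -z); pixel columns grow to the right and rows downward; lengths in m; the calibration is good to about 2 mm. A picture is of the moment at which its call begins. get_calibration takes no time and is no camera call.
- r.close_job(): hands the job in; it is judged then, once.
Trained networks look in the newest picture that a camera, given by its name, has taken for a name from the list of things; names that differ only in an ending like _2 or _b are one class to them, and where a whole thing is asked for, a point or a joint stands for the part that bears it (a point fixed in the world has none). Each returns a list of dicts, best first, with "confidence" (0 to 1); they miss things now and then, are a little off and sometimes report something else, mostly with a low value. They report only what shows in the picture. A call takes as long as a camera call. They do not tell look-alikes from the thing itself.
- r.silhouettes(query, camera): "region" (480x640 bool, what is visible of it) and "position" ([column, row] in pixels, amid what is visible of it).
- r.place_of(query, camera): "position" ([column, row] in pixels: a listed point, or the origin of a listed thing).
The state is a dict: "clock": time; "joint_pos": joint angles; "dq": joint speeds; "joint_efforts": joint torques, N m; "ee_pos": TCP position; "eef_rot": TCP orientation; "ft_force": force on the tool from outside, world axes, zero at the start; "ft_torque": the same for the moment, N m; "gripper_width": opening from 0.0 (shut) to 1.0 (fully open); "finger_force": force on a finger pad.
Only numpy, scipy, OpenCV 4.12 (cv2) and the standard library are available. Lean on these libraries where they do the work, as an engineer would, in place of code of your own. Each camera call takes 0.05 s, during which the arm holds its last target. There are 200 camera calls.

## Task

On the bench fixture, push the keeper's knob along its track until the keeper's notch is centred over the block's side lug. Then grip the aluminium locating block by its stem and rock it out of its two sprung rollers: tip up the end away from the knob first, while the knob end stays down in its seat, then rock it back past level so that the knob end comes up past its roller too, higher than the other. Finish still holding the block level and just clear of the base, 2 to 3 cm above its seat and right over it, and leave the keeper open and the cups and cutter ring where they stand.

Things in the scene. Friction and masses are not known exactly. Their poses are not given: they have to be found in the camera images.
- fixture: Dark steel base plate fixed to the bench, 88 (x) x 190 (y) x 10 mm, turned up to 20 deg from run to run. Origin on the bench right under the seated block's middle; the plate spans x -53..35, y -117..73 mm. y is the rocking direction and the keeper's track; the -x side faces the robot. The seat floor is 10 mm above the origin, with 4 mm ledges round it.
- block: Loose aluminium locating block, 0.15 to 0.25 kg: foot 44 (x) x 70 (y) x 6 mm; a lug 14 mm wide (y) sticks out 12 mm at the middle of its -x side; square stem 24 x 24 mm, top 70 mm above the underside. Origin: centre of the underside, 10 mm above the bench when seated; axes then parallel to the fixture's. The foot's +y end is the one away from the knob.
- roller_far (a point): Centre of the sprung steel roller over the far (+y) end of the block's foot (fixture y = +36.5 mm), 19.5 mm above the bench; 8 mm thick, lying along x, top 23.5 mm above the bench. It overlaps the foot by 2.5 mm and yields outward against a spring (12 N, then 1.5 N more per mm). A straight pull must beat both rollers at once (30 to 40 N). A freed end rests on its roller.
- roller_knob (a point): Centre of the sprung steel roller over the knob-side (-y) end of the block's foot (fixture y = -36.5 mm), 19.5 mm above the bench; 8 mm thick, lying along x, top 23.5 mm above the bench. It is like the far one. Behind each roller stands a grey housing, 32 x 16 mm, fixture y = +-45..62 mm, top 30 mm above the bench.
- block_far_end (a point): Middle of the bottom edge of the block's +y end (away from the knob), 35 mm from the block's origin. Freed when more than 12 mm above the seat floor; past its roller when about 14 mm above it.
- block_knob_end (a point): Middle of the bottom edge of the block's -y end (on the knob's side), 35 mm from the block's origin. Freed likewise. While the far end is tipped up first, this end must stay less than 6 mm above the seat floor.
- keeper (a joint): Position of the flat steel keeper along its track, in m: 0 to 0.060, growing along the fixture's +y. At 0.036 the 26 mm wide notch is centred over the 14 mm lug and the block can come out (keep within 4 mm of that); otherwise its teeth lie over the lug and hold the block down. It starts between 0 and 0.022, slides with about 1.5 N friction and stays where it is left.
- keeper_knob (a point): Grip point of the keeper's square black knob, 14 x 14 mm, sides parallel to the fixture's; the knob spans 23 to 60 mm above the bench, and this point lies on its axis 60 mm above the bench, at its top. The keeper's flat bar below has its top 23 mm above the bench, so keep fingertips above that.
- brass_cup: Brass-coloured test cup, 58 mm across, 40 mm tall; origin under its centre. A bystander: leave it.
- steel_cup: Steel test cup, 43 mm across, 50 mm tall; origin under its centre. A bystander: leave it.
- ring_cutter: Low steel cutter ring, 67 mm across, 20 mm tall; origin under its centre. A bystander: leave it.
Things that resemble listed ones, but are neither listed nor needed, are in the scene too. What is shaped like the block but blue or orange is not meant.

How it is judged:
By the outcome, as a careful person would: the job done as asked, in the order asked, and still so for the second after the job is handed in, while the arm keeps its last pose, push and grip.
It also fails if it takes over 38 s, if anything falls off the work surface, if the arm or the gripper's body presses on something with over 40 N, if the wrist force passes 120 N, or if a joint passes its speed limit or range.

## Working session

There is one attempt and no reset: what is moved stays moved. The work goes in short steps, Python scripts to look and compute and a shell command to move; the robot and the scene stay as the last step left them, time stands still between calls to the robot, and variables do not carry over. Pictures are saved under pics/ and viewed, at most 10 in all, crops included, and the job is handed in when it is done.

```bash
mkdir -p pics; ls
cat > h.py <<'E'
import numpy as np, cv2
from workcell import r
from scipy.spatial.transform import Rotation as R
def ray(cam,px):
    c=r.get_calibration(cam); K=np.array(c["mtx"]); T=np.array(c["cam_to_world"])
    d=np.array([(px[0]-K[0,2])/K[0,0],(px[1]-K[1,2])/K[1,1]]); u=d.copy()
    for _ in range(30): u=d/(1+c["k1"]*(u@u))
    return T[:3,3],T[:3,:3]@np.array([u[0],-u[1],-1])
def at_z(cam,px,z):
    o,d=ray(cam,px); return o+d*(z-o[2])/d[2]
def proj(cam,p):
    c=r.get_calibration(cam); K=np.array(c["mtx"]); T=np.array(c["cam_to_world"])
    q=T[:3,:3].T@(np.array(p)-T[:3,3]); u=np.array([q[0],-q[1]])/-q[2]; u=u*(1+c["k1"]*(u@u))
    return np.array([K[0,0]*u[0]+K[0,2],K[1,1]*u[1]+K[1,2]])
E
python3 - <<'E'
from h import *
for c in("top","side"):
    im=r.read_camera(c); cv2.imwrite(f"pics/{c}0.png",im[...,::-1])
    print(c,np.round(np.array(r.get_calibration(c)["cam_to_world"])[:3,3],3))
Z=dict(fixture=0,block=.01,keeper_knob=.06,roller_far=.0195,roller_knob=.0195,block_far_end=.01,block_knob_end=.01,brass_cup=0,steel_cup=0,ring_cutter=0)
for n,z in Z.items():
    for c in("top","side"):
        print(n,c,[(np.round(a["position"],1).tolist(),round(a["confidence"],2),np.round(at_z(c,a["position"],z)[:2],4).tolist()) for a in r.place_of(n,c)[:3]])
print(r.sense())
E
```

```text
pics
top [ 0.385 -0.145  1.663]
side [0.422 0.883 0.627]
fixture top [([340.2, 225.8], 0.93, [0.5495, -0.2305])]
fixture side [([294.9, 239.7], 0.94, [0.551, -0.2276]), ([312.4, 188.8], 0.72, [0.5367, -0.499])]
block top [([336.5, 226.0], 0.94, [0.548, -0.2201]), ([418.7, 243.9], 0.77, [0.5009, -0.4401]), ([313.8, 319.6], 0.72, [0.2993, -0.1602])]
block side [([324.2, 202.4], 0.87, [0.4994, -0.4007]), ([297.2, 234.3], 0.78, [0.5467, -0.2342]), ([412.5, 265.4], 0.6, [0.303, -0.1294])]
keeper_knob top [([375.0, 236.4], 0.62, [0.5164, -0.3176])]
keeper_knob side [([311.6, 192.4], 0.88, [0.5257, -0.3466])]
roller_far top [([324.8, 229.9], 0.96, [0.5365, -0.1886])]
roller_far side [([298.8, 239.7], 0.81, [0.5388, -0.1939])]
roller_knob top [([353.7, 224.9], 0.92, [0.5502, -0.2654])]
roller_knob side [([296.6, 222.9], 0.86, [0.5519, -0.2692])]
block_far_end top [([401.9, 246.2], 0.96, [0.4945, -0.3949]), ([303.7, 328.2], 0.84, [0.2766, -0.1336]), ([326.1, 228.7], 0.74, [0.5406, -0.1923])]
block_far_end side [([426.3, 268.6], 0.77, [0.2761, -0.1199]), ([298.5, 247.1], 0.66, [0.5379, -0.1792
[... 725 characters left out ...]
rray([-8.68452000e-01,  3.84687651e-01,  7.87615478e-03, -1.93115307e-05,
       -1.19401541e+00, -2.58568625e-01]), 'dq': array([-6.09814536e-05, -1.02501068e-03,  4.04899338e-05,  8.54717570e-04,
        8.72952769e-04,  1.55022183e-03]), 'joint_efforts': array([ 3.89173456e-04, -3.92098331e+01,  1.88619483e+01,  4.19070974e+00,
       -3.03789448e-04, -1.27516909e-06]), 'ee_pos': array([ 0.26833444, -0.56442365,  0.25330732]), 'eef_rot': array([-2.20068117e-01,  9.75484507e-01,  1.77068313e-05,  8.96026200e-07]), 'ft_force': array([ 0.19317321, -0.10323215, -0.35452337]), 'ft_torque': array([-0.00452992, -0.00084405,  0.0300955 ]), 'finger_force': 0.0, 'gripper_width': 1.0001511656166724}
```

Run:
```python
import cv2
a=cv2.imread("pics/top0.png")[150:350,180:470]; b=cv2.imread("pics/side0.png")[150:300,220:440]
cv2.imwrite("pics/a.png",cv2.resize(a,None,fx=2.75,fy=2.75,interpolation=cv2.INTER_CUBIC))
cv2.imwrite("pics/b.png",cv2.resize(b,None,fx=3.6,fy=3.6,interpolation=cv2.INTER_CUBIC))
```

```text
(no output)
```

View pics/a.png

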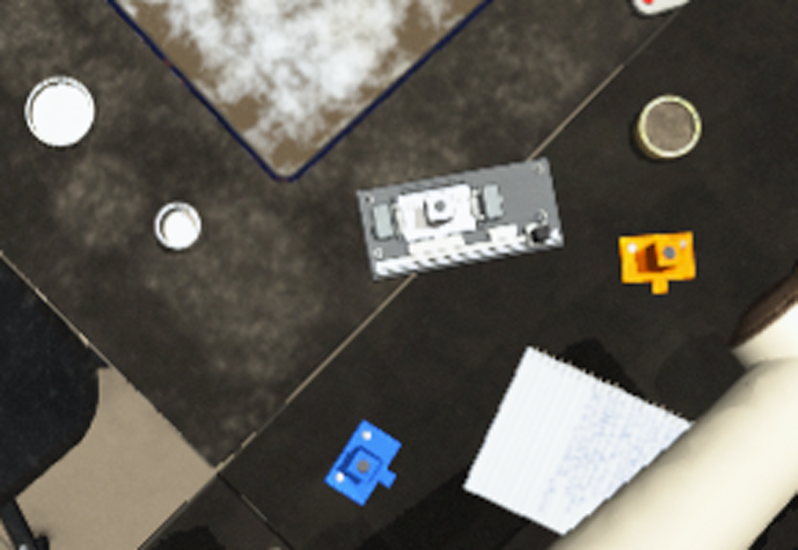

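View pics/b.png

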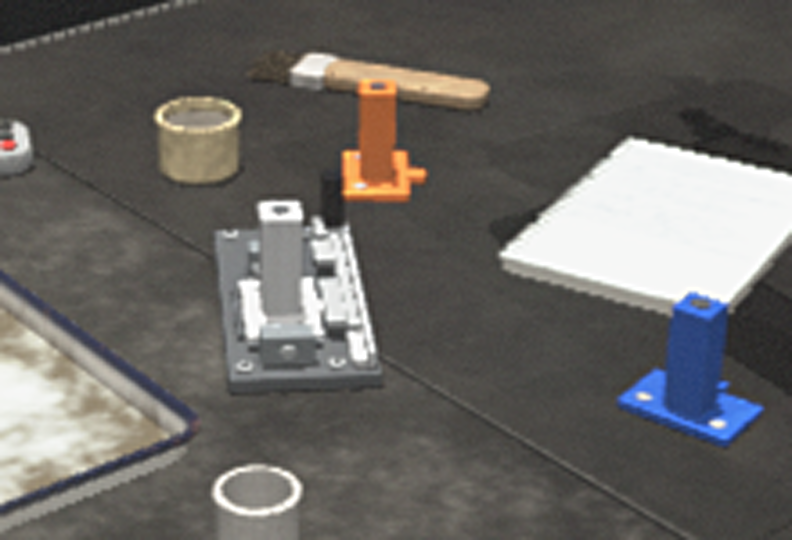

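The top view shows the aluminium block in its fixture at crop (436,210). The black knob is at (541,233), on the robot side at the fixture's right end. The fixture is yawed about +10°. The orange and blue look-alikes stand apart from it. Next I fit the pose and check it with an overlay.

```bash
cat > fit.py <<'E'
from h import *
from scipy.optimize import least_squares
P={"fixture":(0,0,0),"roller_far":(0,.0365,.0195),"roller_knob":(0,-.0365,.0195),"block_far_end":(0,.035,.01),"block_knob_end":(0,-.035,.01),"block":(0,0,.01)}
ob=[("top","fixture",(340.2,225.8)),("side","fixture",(294.9,239.7)),("top","block",(336.5,226)),("side","block",(297.2,234.3)),("top","roller_far",(324.8,229.9)),("side","roller_far",(298.8,239.7)),("top","roller_knob",(353.7,224.9)),("side","roller_knob",(296.6,222.9)),("top","block_far_end",(326.1,228.7)),("side","block_far_end",(298.5,247.1)),("top","block_knob_end",(351.5,226)),("side","block_knob_end",(292.3,229.6))]
def F(p,q): 
    c,s=np.cos(p[2]),np.sin(p[2]); return np.array([p[0]+c*q[0]-s*q[1],p[1]+s*q[0]+c*q[1],q[2]])
E
python3 - <<'E'
from fit import *
f=lambda p:np.concatenate([proj(c,F(p,P[n]))-px for c,n,px in ob])
s=least_squares(f,[.547,-.225,.17],loss="soft_l1"); print(s.x,np.degrees(s.x[2])); p=s.x
# refine: plate mask outline at z=.01
for c in("top","side"):
    r.read_camera(c)
    m=r.silhouettes("fixture",c)[0]["region"]
    pts=np.argwhere(m)[:,::-1]
    w=np.array([at_z(c,q,.010)[:2] for q in pts],np.float32)
    (cx,cy),sz,a=cv2.minAreaRect(w); print(c,len(pts),cx,cy,sz,a)
    for s_ in r.silhouettes("keeper_knob",c)[:2]: print("knobsil",s_["position"],s_["confidence"],s_["region"].sum(), np.argwhere(s_["region"]).min(0),np.argwhere(s_["region"]).max(0))
ims=[]
for c,(x0,y0,w,h),f in(("top",(300,195,95,65),8),("side",(270,190,70,85),7)):
    im=cv2.imread(f"pics/{c}0.png")[y0:y0+h,x0:x0+w]
    im=cv2.resize(im,None,fx=f,fy=f,interpolation=cv2.INTER_CUBIC)
    def dl(pts,col):
        q=np.array([(proj(c,F(p,t))-(x0,y0)+.5)*f for t in pts]).astype(np.int32); cv2.polylines(im,[q],True,col,1)
    dl([(-.053,-.117,.01),(.035,-.117,.01),(.035,.073,.01),(-.053,.073,.01)],(0,0,255))
    dl([(-.012,-.012,.08),(.012,-.012,.08),(.012,.012,.08),(-.012,.012,.08)],(0,255,0))
    cv2.imwrite(f"pics/o_{c}.png",im)
E
```

```text
[ 0.54612821 -0.22673889  0.18221522] 10.440162830956913
top 1851 0.5407323241233826 -0.24763107299804688 (0.08939418941736221, 0.19013448059558868) 10.995429039001465
knobsil [347.3, 240.0] 0.56 239 [231 330] [243 379]
knobsil [340.3, 228.9] 0.3 403 [217 325] [236 352]
side 1479 0.5457478761672974 -0.2794497609138489 (0.09004728496074677, 0.28839415311813354) 9.51003646850586
knobsil [313.5, 219.0] 0.6 337 [197 307] [241 319]
```

View pics/o_top.png

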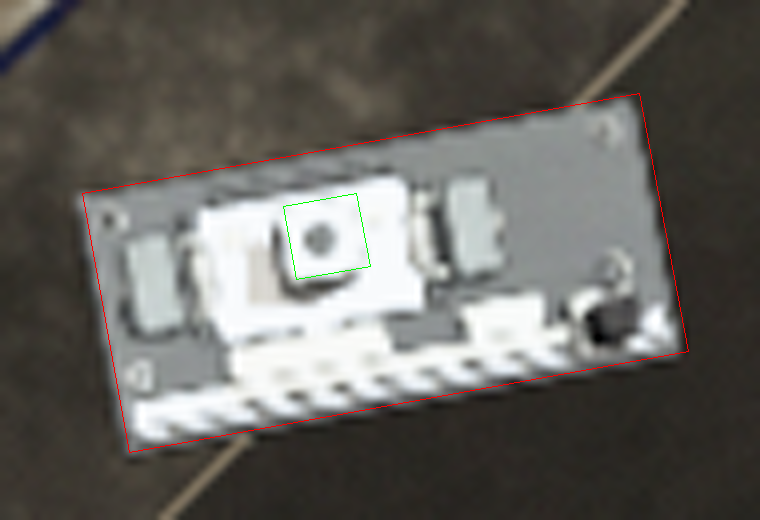

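View pics/o_side.png

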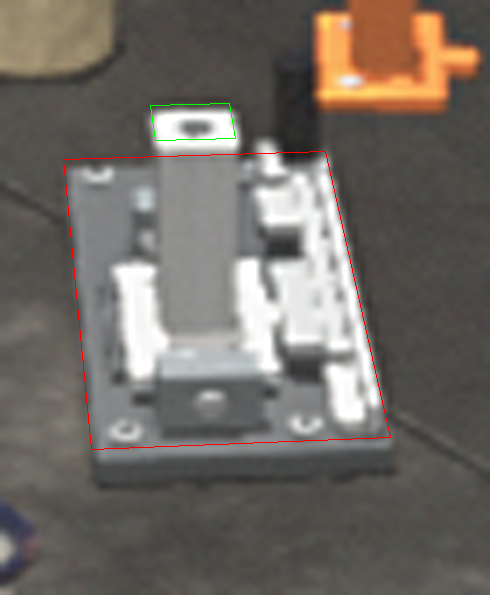

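Run:
```python
from fit import *
p=[.5455,-.225,np.radians(10.6)]
inv=lambda w:(R.from_euler('z',-p[2]).as_matrix()@(np.array(w)-[p[0],p[1],0]))
U=lambda x,y:(300+x/8-.5,195+y/8-.5); S=lambda x,y:(270+x/7-.5,190+y/7-.5)
g=lambda n,c,px,z:print(n,np.round(at_z(c,px,z),4),np.round(inv(at_z(c,px,z)),4))
g("knobtop T",'top',U(614,316),.06); g("net",'top',(375,236.4),.06)
g("knobtop S",'side',S(297,62),.06); g("net",'side',(311.6,192.4),.06)
for n,xy in dict(tooth1=(395,340),tooth2=(463,325),nfarL=(231,365),nfarR=(545,312)).items(): g(n,'top',U(*xy),.023)
g("stemtop",'top',U(324,237),.08); g("stemtop",'side',S(196,128),.08)
print(r.sense()["clock"])
```

```text
knobtop T [ 0.5227 -0.3209  0.06  ] [-0.0401 -0.09    0.06  ]
net [ 0.5164 -0.3176  0.06  ] [-0.0456 -0.0857  0.06  ]
knobtop S [ 0.5221 -0.3146  0.06  ] [-0.0395 -0.0838  0.06  ]
net [ 0.5257 -0.3466  0.06  ] [-0.0418 -0.1159  0.06  ]
tooth1 [ 0.5176 -0.2523  0.023 ] [-0.0325 -0.0217  0.023 ]
tooth2 [ 0.5226 -0.2748  0.023 ] [-0.0316 -0.0448  0.023 ]
nfarL [ 0.5091 -0.198   0.023 ] [-0.0309  0.0332  0.023 ]
nfarR [ 0.5271 -0.302   0.023 ] [-0.0323 -0.0723  0.023 ]
stemtop [ 0.5459 -0.2259  0.08  ] [ 0.0003 -0.0009  0.08  ]
stemtop [ 0.5447 -0.2228  0.08  ] [-0.0004  0.0023  0.08  ]
1.4
```

```bash
cat > to.py <<'E'
import sys
from h import *
# usage: to.py x y z [yaw of tool y deg] -> shift in current tool axes (units of 6cm) and turn (units of 4deg)
a=list(map(float,sys.argv[1:])); s=r.sense(); Q=R.from_quat(s["eef_rot"]); p=np.array(s["ee_pos"])
d=np.array(a[:3])-p; print("t",s["clock"],"pos",p.round(4),"shift units",(Q.inv().apply(d)/.06).round(3))
if len(a)>3:
    t=np.radians(a[3]); y=np.array([np.cos(t),np.sin(t),0]); z=np.array([0,0,-1.]); T=R.from_matrix(np.c_[np.cross(y,z),y,z])
    print("turn units",((Q.inv()*T).as_rotvec(degrees=True)/4).round(3),"after-turn shift",(T.inv().apply(d)/.06).round(3))
print("F",np.round(s["ft_force"],1),"M",np.round(s["ft_torque"],2),"grip",round(s["gripper_width"],3),s["finger_force"],"q",s["joint_pos"].round(2))
E
python3 to.py .522 -.318 .15 100.6
```

```text
t 1.4 pos [ 0.2684 -0.5644  0.2533] shift units [-5.581  1.894  1.722]
turn units [-0.    -0.     3.707] after-turn shift [-4.91   3.259  1.722]
F [ 0.2 -0.8 -0.4] M [-0.02 -0.01  0.04] grip 0.997 0.0 q [-0.87  0.38  0.01  0.   -1.19 -0.26]
```

```bash
python3 -m inch '[{"tx":-0.8,"ty":0.27,"tz":0.25},{"tx":-0.8,"ty":0.27,"tz":0.25},{"tx":-0.8,"ty":0.27,"tz":0.25},{"tx":-0.8,"ty":0.27,"tz":0.25},{"tx":-0.8,"ty":0.27,"tz":0.25},{"tx":-0.8,"ty":0.27,"tz":0.25},{"tx":-0.78,"ty":0.27,"tz":0.22},{}]' 0.5 20; python3 to.py .522 -.318 .06 100.6
```

```text
t 1.4 pos [ 0.2684 -0.5644  0.2533] shift units [-5.581  1.894  3.222]
turn units [-0.    -0.     3.707] after-turn shift [-4.91   3.259  3.222]
F [ 0.2 -0.8 -0.4] M [-0.02 -0.01  0.04] grip 0.997 0.0 q [-0.87  0.38  0.01  0.   -1.19 -0.26]validation failed for argument at $[0]...
```

```bash
python3 -m inch '[{"tx":-0.8,"ty":0.27,"tz":0.25,"wx":0,"wy":0,"wz":0},{"tx":-0.8,"ty":0.27,"tz":0.25,"wx":0,"wy":0,"wz":0},{"tx":-0.8,"ty":0.27,"tz":0.25,"wx":0,"wy":0,"wz":0},{"tx":-0.8,"ty":0.27,"tz":0.25,"wx":0,"wy":0,"wz":0},{"tx":-0.8,"ty":0.27,"tz":0.25,"wx":0,"wy":0,"wz":0},{"tx":-0.8,"ty":0.27,"tz":0.25,"wx":0,"wy":0,"wz":0},{"tx":-0.78,"ty":0.27,"tz":0.22,"wx":0,"wy":0,"wz":0},{"tx":0,"ty":0,"tz":0,"wx":0,"wy":0,"wz":0}]' 0.5 20; python3 to.py .522 -.318 .06 100.6
```

```text
clock: 2.4
ee_pos: [0.5238, -0.3158, 0.1488]
eef_rot: [-0.222, 0.975, 0.001, -0.001]
ft_force: [-0.6, -0.6, 0.5]
gripper_width: 0.502
finger_force: 0.0
t 2.4 pos [ 0.5238 -0.3158  0.1488] shift units [ 0.041 -0.023  1.48 ]
turn units [ 0.017 -0.02   3.772] after-turn shift [ 0.036 -0.031  1.48 ]
F [-0.6 -0.6  0.5] M [-0.03  0.05  0.02] grip 0.502 0.0 q [-0.28  0.45 -0.16 -0.   -0.96 -0.84]
```

```bash
python3 -m inch '[{"tx":0.03,"ty":-0.03,"tz":0,"wx":0,"wy":0,"wz":0.94},{"tx":0,"ty":0,"tz":0,"wx":0,"wy":0,"wz":0.94},{"tx":0,"ty":0,"tz":0,"wx":0,"wy":0,"wz":0.94},{"tx":0,"ty":0,"tz":0.3,"wx":0,"wy":0,"wz":0.94},{"tx":0,"ty":0,"tz":0.35,"wx":0,"wy":0,"wz":0},{"tx":0,"ty":0,"tz":0.35,"wx":0,"wy":0,"wz":0},{"tx":0,"ty":0,"tz":0.35,"wx":0,"wy":0,"wz":0},{"tx":0,"ty":0,"tz":0.2,"wx":0,"wy":0,"wz":0}]' 0.5 20
python3 - <<'E'
from h import *
ims=[]
for c,(x0,y0,w,h),f in(("top",(300,190,100,85),4),("side",(265,150,100,85),4)):
    im=r.read_camera(c)[y0:y0+h,x0:x0+w,::-1]
    ims.append(cv2.resize(im,None,fx=f,fy=f,interpolation=cv2.INTER_CUBIC))
cv2.imwrite("pics/c.png",np.hstack(ims))
E
python3 to.py .522 -.318 .055 100.6
```

```text
clock: 3.4
ee_pos: [0.5204, -0.3212, 0.0564]
eef_rot: [-0.09, 0.996, 0.0, -0.0]
ft_force: [0.3, 0.2, -0.2]
gripper_width: 0.5
finger_force: 0.0
t 3.5 pos [ 0.5202 -0.3209  0.056 ] shift units [-0.039  0.042  0.017]
turn units [ 0.018 -0.031 -0.066] after-turn shift [-0.039  0.042  0.017]
F [-0.6  0.2 -0.1] M [-0.06 -0.02 -0.06] grip 0.499 0.0 q [-0.29  0.56 -0.25 -0.   -0.76 -1.1 ]
```

View pics/c.png

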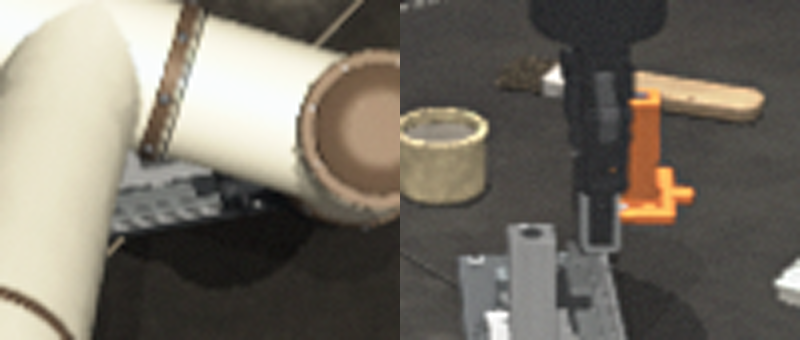

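In the side view (right half) the fingers straddle the dark knob at about (600,220), in line with the bar. The arm hides the fixture in the top view. I'll close on the knob.

```bash
python3 -m inch '[{"tx":0,"ty":0,"tz":0,"wx":0,"wy":0,"wz":0},{"tx":0,"ty":0,"tz":0,"wx":0,"wy":0,"wz":0},{"tx":0,"ty":0,"tz":0,"wx":0,"wy":0,"wz":0},{"tx":0,"ty":0,"tz":0,"wx":0,"wy":0,"wz":0},{"tx":0,"ty":0,"tz":0,"wx":0,"wy":0,"wz":0},{"tx":0,"ty":0,"tz":0,"wx":0,"wy":0,"wz":0},{"tx":0,"ty":0,"tz":0,"wx":0,"wy":0,"wz":0},{"tx":0,"ty":0,"tz":0,"wx":0,"wy":0,"wz":0}]' 0 20; python3 to.py .522 -.318 .055 100.6
```

```text
clock: 4.5
ee_pos: [0.5218, -0.321, 0.0581]
eef_rot: [-0.091, 0.996, -0.001, 0.001]
ft_force: [-1.2, -0.5, 5.4]
gripper_width: 0.154
finger_force: 24.8
t 4.5 pos [ 0.5218 -0.321   0.0581] shift units [-0.013  0.048  0.052]
turn units [-0.017  0.018 -0.048] after-turn shift [-0.013  0.048  0.052]
F [-1.2 -0.5  5.4] M [-0.03  0.25 -0.02] grip 0.154 24.80292499065399 q [-0.29  0.56 -0.25  0.   -0.76 -1.1 ]
```

```bash
python3 -m inch '[{"tx":0,"ty":0.1,"tz":0,"wx":0,"wy":0,"wz":0},{"tx":0,"ty":0.1,"tz":0,"wx":0,"wy":0,"wz":0},{"tx":0,"ty":0.1,"tz":0,"wx":0,"wy":0,"wz":0},{"tx":0,"ty":0.1,"tz":0,"wx":0,"wy":0,"wz":0},{"tx":0,"ty":0.1,"tz":0,"wx":0,"wy":0,"wz":0},{"tx":0,"ty":0.09,"tz":0,"wx":0,"wy":0,"wz":0},{"tx":0,"ty":0,"tz":0,"wx":0,"wy":0,"wz":0},{"tx":0,"ty":0,"tz":0,"wx":0,"wy":0,"wz":0}]' 0 20
python3 - <<'E'
from h import *
im=r.read_camera("side")[185:275,265:345,::-1]
cv2.imwrite("pics/d.png",cv2.resize(im,None,fx=6,fy=6,interpolation=cv2.INTER_CUBIC))
s=r.sense(); d=np.array(s["ee_pos"])-[.5455,-.225,0]; print(s["clock"],R.from_euler('z',-10.6,degrees=True).apply(d),s["ft_force"])
E
```

```text
clock: 5.5
ee_pos: [0.5153, -0.2857, 0.0581]
eef_rot: [-0.091, 0.996, -0.0, 0.001]
ft_force: [-0.7, 1.1, 6.1]
gripper_width: 0.159
finger_force: 24.9
5.55 [-0.04086869 -0.05416774  0.05812887] [-0.30256508  1.30520803  6.45307814]
```

View pics/d.png

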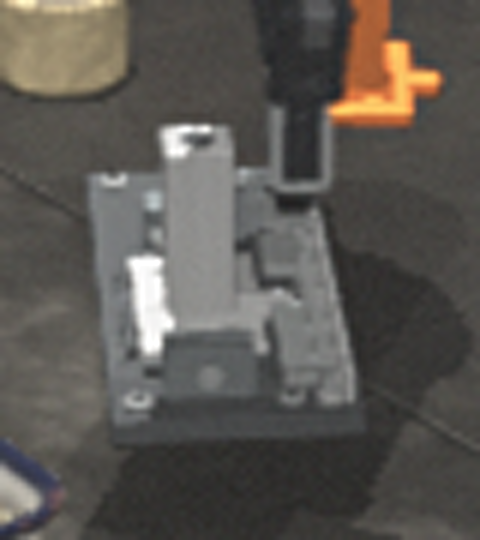

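The side view shows the lug through the notch at about (285,295), with the notch close to centred. I'll release, back off, and check from above.

```bash
python3 -m inch '[{"tx":0,"ty":0,"tz":0,"wx":0,"wy":0,"wz":0},{"tx":0,"ty":0,"tz":0,"wx":0,"wy":0,"wz":0},{"tx":0,"ty":0,"tz":0,"wx":0,"wy":0,"wz":0},{"tx":0,"ty":0,"tz":-0.6,"wx":0,"wy":0,"wz":0},{"tx":0,"ty":0,"tz":-0.9,"wx":0,"wy":0,"wz":0},{"tx":0,"ty":-0.9,"tz":-0.7,"wx":0,"wy":0,"wz":0},{"tx":0.4,"ty":-0.9,"tz":0,"wx":0,"wy":0,"wz":0},{"tx":0.8,"ty":-0.9,"tz":0,"wx":0,"wy":0,"wz":0}]' 0.6 20;  python3 -m inch '[{"tx":0.8,"ty":-0.8,"tz":0,"wx":0,"wy":0,"wz":0},{"tx":0.6,"ty":-0.6,"tz":0,"wx":0,"wy":0,"wz":0},{"tx":0,"ty":0,"tz":0,"wx":0,"wy":0,"wz":0},{"tx":0,"ty":0,"tz":0,"wx":0,"wy":0,"wz":0},{"tx":0,"ty":0,"tz":0,"wx":0,"wy":0,"wz":0},{"tx":0,"ty":0,"tz":0,"wx":0,"wy":0,"wz":0},{"tx":0,"ty":0,"tz":0,"wx":0,"wy":0,"wz":0},{"tx":0,"ty":0,"tz":0,"wx":0,"wy":0,"wz":0}]' 0.85 20
python3 - <<'E'
from h import *
ims=[]
for c,(x0,y0,w,h),f in(("top",(305,195,85,65),6),("side",(280,195,46,65),6)):
    im=r.read_camera(c)[y0:y0+h,x0:x0+w,::-1]
    ims.append(cv2.resize(im,None,fx=f,fy=f,interpolation=cv2.INTER_CUBIC))
cv2.imwrite("pics/e.png",np.hstack(ims))
E
```

```text
clock: 6.55
ee_pos: [0.4779, -0.4467, 0.1856]
eef_rot: [-0.091, 0.996, -0.0, 0.001]
ft_force: [0.7, 0.2, -0.7]
gripper_width: 0.6
finger_force: 0.0
clock: 7.55
ee_pos: [0.4133, -0.5383, 0.1856]
eef_rot: [-0.091, 0.996, -0.0, 0.0]
ft_force: [0.9, 0.2, -0.9]
gripper_width: 0.85
finger_force: 0.0
```

View pics/e.png

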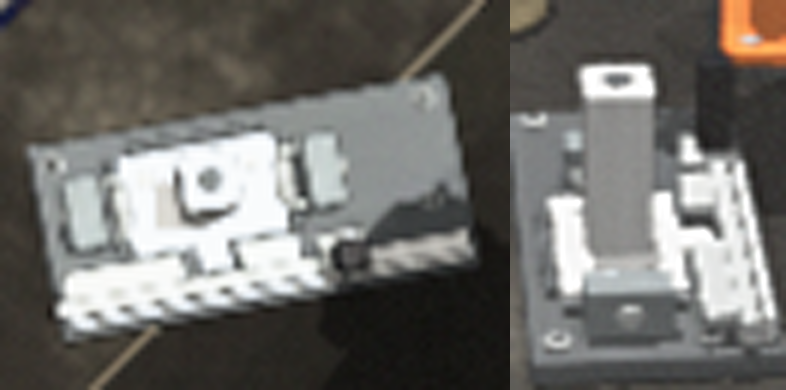

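The lug shows inside the notch in the top view at (215,255), nearly centred. I'll take a numeric profile across the gaps.

```bash
python3 - <<'E'
from fit import *
p=[.5455,-.225,np.radians(10.6)]
im=r.read_camera("top").astype(np.float32).mean(2)
ys=np.arange(-.022,.0225,.002)
print((ys*1000).astype(int))
for x in(-.027,-.0285,-.030,-.0315):
    q=np.array([proj("top",F(p,(x,y,.02))) for y in ys],np.float32)
    print(x,cv2.remap(im,q[None,:,0],q[None,:,1],cv2.INTER_LINEAR)[0].astype(int))
E
python3 to.py .5455 -.225 .14 100.6
```

```text
[-22 -19 -17 -15 -13 -11  -9  -7  -5  -3  -1   0   2   4   6   8  10  12
  14  16  18  20  22]
-0.027 [234 232 233 236 239 231 185 157 185 244 249 250 250 249 236 195 157 146
 143 188 231 240 240]
-0.0285 [243 243 246 249 247 236 173 160 195 246 249 250 250 250 223 181 147 145
 151 196 243 247 245]
-0.03 [249 249 249 249 246 231 159 153 208 243 249 250 250 250 213 169 138 145
 169 209 244 248 249]
-0.0315 [249 249 249 249 245 220 148 141 222 245 248 246 244 246 209 161 131 145
 180 221 245 248 249]
t 7.7 pos [ 0.4131 -0.5385  0.1855] shift units [-3.113  4.741  0.759]
turn units [-0.     0.001 -0.051] after-turn shift [-3.13   4.73   0.759]
F [-0.2  0.1 -0.5] M [-0.02  0.02 -0.05] grip 0.85 0.0 q [-0.68  0.52  0.06 -0.   -1.11 -0.71]
```

The notch is about 2 mm too far along +y: its centre is at +3.2 mm and the lug's at +1.0 mm. That leaves a thin margin, so I'll nudge it back by re-gripping the knob 2 mm lower in y.

```bash
python3 to.py .5156 -.288 .12 100.6 | head -2; python3 -m inch '[{"tx":-0.38,"ty":0.6,"tz":0,"wx":0,"wy":0,"wz":0},{"tx":-0.38,"ty":0.6,"tz":0,"wx":0,"wy":0,"wz":0},{"tx":-0.38,"ty":0.6,"tz":0,"wx":0,"wy":0,"wz":0},{"tx":-0.38,"ty":0.6,"tz":0,"wx":0,"wy":0,"wz":0},{"tx":-0.38,"ty":0.6,"tz":0,"wx":0,"wy":0,"wz":0},{"tx":-0.38,"ty":0.6,"tz":0.4,"wx":0,"wy":0,"wz":0},{"tx":-0.12,"ty":0.2,"tz":0.4,"wx":0,"wy":0,"wz":0},{"tx":0,"ty":0,"tz":0,"wx":0,"wy":0,"wz":0}]' 0.5 20; python3 to.py .5156 -.288 .057 100.6
```

```text
t 7.7 pos [ 0.4131 -0.5385  0.1855] shift units [-2.434  3.798  1.092]
turn units [-0.     0.001 -0.051] after-turn shift [-2.447  3.789  1.092]
clock: 8.7
ee_pos: [0.5128, -0.2871, 0.1359]
eef_rot: [-0.091, 0.996, 0.001, -0.002]
ft_force: [-0.0, -0.2, 0.6]
gripper_width: 0.496
finger_force: 0.0
t 8.7 pos [ 0.5128 -0.2871  0.1359] shift units [-0.049 -0.025  1.315]
turn units [ 0.028 -0.053 -0.029] after-turn shift [-0.044 -0.023  1.315]
F [-0.  -0.2  0.6] M [0.02 0.01 0.03] grip 0.496 0.0 q [-0.24  0.43 -0.24 -0.   -0.9  -1.15]
```

```bash
python3 -m inch '[{"tx":-0.045,"ty":-0.02,"tz":0.2,"wx":0,"wy":0,"wz":0},{"tx":0,"ty":0,"tz":0.3,"wx":0,"wy":0,"wz":0},{"tx":0,"ty":0,"tz":0.3,"wx":0,"wy":0,"wz":0},{"tx":0,"ty":0,"tz":0.3,"wx":0,"wy":0,"wz":0},{"tx":0,"ty":0,"tz":0.2,"wx":0,"wy":0,"wz":0},{"tx":0,"ty":0,"tz":0,"wx":0,"wy":0,"wz":0},{"tx":0,"ty":0,"tz":0,"wx":0,"wy":0,"wz":0},{"tx":0,"ty":0,"tz":0,"wx":0,"wy":0,"wz":0}]' 0.5 20; python3 -m inch '[{"tx":0,"ty":0,"tz":0,"wx":0,"wy":0,"wz":0},{"tx":0,"ty":0,"tz":0,"wx":0,"wy":0,"wz":0},{"tx":0,"ty":0,"tz":0,"wx":0,"wy":0,"wz":0},{"tx":0,"ty":0,"tz":0,"wx":0,"wy":0,"wz":0},{"tx":0,"ty":0,"tz":0,"wx":0,"wy":0,"wz":0},{"tx":0,"ty":0,"tz":0,"wx":0,"wy":0,"wz":0},{"tx":0,"ty":0,"tz":0,"wx":0,"wy":0,"wz":0},{"tx":0,"ty":0,"tz":0,"wx":0,"wy":0,"wz":0}]' 0 20; python3 to.py .5156 -.288 .057 100.6
```

```text
clock: 9.7
ee_pos: [0.5169, -0.2893, 0.0603]
eef_rot: [-0.091, 0.996, -0.0, 0.001]
ft_force: [-0.2, 0.9, 0.8]
gripper_width: 0.503
finger_force: 0.0
clock: 10.7
ee_pos: [0.5166, -0.2892, 0.0599]
eef_rot: [-0.091, 0.996, -0.0, 0.0]
ft_force: [-0.8, 2.0, 5.1]
gripper_width: 0.154
finger_force: 24.5
t 10.7 pos [ 0.5166 -0.2892  0.0599] shift units [0.013 0.022 0.049]
turn units [-0.006  0.006 -0.051] after-turn shift [0.013 0.022 0.049]
F [-0.8  2.   5.1] M [ 0.45  0.27 -0.02] grip 0.154 24.50365662574768 q [-0.24  0.53 -0.3   0.   -0.74 -1.15]
```

```bash
python3 -m inch '[{"tx":0,"ty":0.01,"tz":0,"wx":0,"wy":0,"wz":0},{"tx":0,"ty":0.01,"tz":0,"wx":0,"wy":0,"wz":0},{"tx":0,"ty":0.005,"tz":0,"wx":0,"wy":0,"wz":0},{"tx":0,"ty":0,"tz":0,"wx":0,"wy":0,"wz":0},{"tx":0,"ty":0,"tz":0,"wx":0,"wy":0,"wz":0},{"tx":0,"ty":0,"tz":0,"wx":0,"wy":0,"wz":0},{"tx":0,"ty":0,"tz":0,"wx":0,"wy":0,"wz":0},{"tx":0,"ty":0,"tz":0,"wx":0,"wy":0,"wz":0}]' 0 20;python3 -m inch '[{"tx":0,"ty":0,"tz":0,"wx":0,"wy":0,"wz":0},{"tx":0,"ty":0,"tz":0,"wx":0,"wy":0,"wz":0},{"tx":0,"ty":0,"tz":0,"wx":0,"wy":0,"wz":0},{"tx":0,"ty":0,"tz":-0.5,"wx":0,"wy":0,"wz":0},{"tx":0,"ty":0,"tz":-0.8,"wx":0,"wy":0,"wz":0},{"tx":0,"ty":0,"tz":-0.2,"wx":0,"wy":0,"wz":0},{"tx":0,"ty":0,"tz":0,"wx":0,"wy":0,"wz":0},{"tx":0,"ty":0,"tz":0,"wx":0,"wy":0,"wz":0}]' 0.75 20; python3 to.py .5455 -.2245 .07 100.6
```

```text
clock: 11.7
ee_pos: [0.5164, -0.2881, 0.0599]
eef_rot: [-0.091, 0.996, -0.0, 0.0]
ft_force: [-0.4, -2.0, 4.7]
gripper_width: 0.155
finger_force: 24.5
clock: 12.7
ee_pos: [0.5152, -0.2871, 0.1479]
eef_rot: [-0.09, 0.996, 0.001, -0.001]
ft_force: [0.6, 0.8, -0.7]
gripper_width: 0.746
finger_force: 0.0
t 12.7 pos [ 0.5152 -0.2871  0.1479] shift units [-0.688  0.934  1.298]
turn units [ 0.024 -0.036 -0.058] after-turn shift [-0.689  0.933  1.298]
F [ 0.6  0.8 -0.7] M [ 0.01  0.01 -0.06] grip 0.746 0.0 q [-0.23  0.42 -0.22 -0.   -0.93 -1.16]
```

```bash
python3 -m inch '[{"tx":-0.35,"ty":0.46,"tz":0,"wx":0,"wy":0,"wz":-0.05},{"tx":-0.34,"ty":0.47,"tz":0,"wx":0,"wy":0,"wz":0},{"tx":0,"ty":0,"tz":0.2,"wx":0,"wy":0,"wz":0},{"tx":0,"ty":0,"tz":0.4,"wx":0,"wy":0,"wz":0},{"tx":0,"ty":0,"tz":0.4,"wx":0,"wy":0,"wz":0},{"tx":0,"ty":0,"tz":0.3,"wx":0,"wy":0,"wz":0},{"tx":0,"ty":0,"tz":0.1,"wx":0,"wy":0,"wz":0},{"tx":0,"ty":0,"tz":0,"wx":0,"wy":0,"wz":0}]' 0.75 20; python3 to.py .5455 -.2245 .063 100.6
```

```text
clock: 13.7
ee_pos: [0.546, -0.2255, 0.0646]
eef_rot: [-0.092, 0.996, 0.0, -0.001]
ft_force: [-0.7, 0.2, 0.5]
gripper_width: 0.753
finger_force: 0.0
t 13.7 pos [ 0.546  -0.2255  0.0646] shift units [0.005 0.018 0.026]
turn units [ 0.008 -0.028 -0.01 ] after-turn shift [0.005 0.018 0.026]
F [-0.7  0.2  0.5] M [ 0.02 -0.06  0.04] grip 0.753 0.0 q [-0.12  0.52 -0.3   0.   -0.75 -1.27]
```

```bash
python3 -m inch '[{"tx":0,"ty":0,"tz":0,"wx":0,"wy":0,"wz":0},{"tx":0,"ty":0,"tz":0,"wx":0,"wy":0,"wz":0},{"tx":0,"ty":0,"tz":0,"wx":0,"wy":0,"wz":0},{"tx":0,"ty":0,"tz":0,"wx":0,"wy":0,"wz":0},{"tx":0,"ty":0,"tz":0,"wx":0,"wy":0,"wz":0},{"tx":0,"ty":0,"tz":0,"wx":0,"wy":0,"wz":0},{"tx":0,"ty":0,"tz":0,"wx":0,"wy":0,"wz":0},{"tx":0,"ty":0,"tz":0,"wx":0,"wy":0,"wz":0}]' 0 100; python3 to.py .5455 -.2245 .063 100.6
```

```text
clock: 14.7
ee_pos: [0.5467, -0.2242, 0.0664]
eef_rot: [-0.092, 0.996, 0.0, 0.0]
ft_force: [-1.8, 5.7, 4.9]
gripper_width: 0.267
finger_force: 97.9
t 14.7 pos [ 0.5467 -0.2242  0.0664] shift units [ 0.02  -0.001  0.056]
turn units [ 0.012  0.009 -0.003] after-turn shift [ 0.02  -0.001  0.056]
F [-1.8  5.7  4.9] M [ 1.57  0.42 -0.1 ] grip 0.267 97.88911700248718 q [-0.12  0.52 -0.3  -0.   -0.75 -1.27]
```

```bash
cat > st.py <<'E'
from h import *
# block state inferred from the tool since the grasp: origin & tilt in fixture axes
p0=np.array([.5467,-.2242,.0664]); Q0=R.from_quat([-.092,.996,0,0]); s=r.sense()
Q=R.from_quat(s["eef_rot"]); p=np.array(s["ee_pos"]); Fx=R.from_euler('z',10.6,degrees=True)
E=Fx.inv()*Q*Q0.inv()*Fx; c0=np.array([0,0,-.0564])
f=Fx.inv().apply(p-p0)+np.array([0,0,.0564])
for n,q in(("org",0),("far",.035),("knob",-.035)): print(n,((f+E.apply(c0+[0,q,0]))*1000).round(1))
print("tilt",E.as_rotvec(degrees=True).round(1),"t",s["clock"],"F",s["ft_force"].round(1),"M",s["ft_torque"].round(2),"grip",round(s["gripper_width"],3))
E
python3 -m inch '[{"tx":0,"ty":-0.029,"tz":-0.018,"wx":-0.44,"wy":0,"wz":0},{"tx":0,"ty":-0.029,"tz":-0.018,"wx":-0.44,"wy":0,"wz":0},{"tx":0,"ty":-0.029,"tz":-0.018,"wx":-0.44,"wy":0,"wz":0},{"tx":0,"ty":-0.029,"tz":-0.018,"wx":-0.44,"wy":0,"wz":0},{"tx":0,"ty":-0.029,"tz":-0.018,"wx":-0.44,"wy":0,"wz":0},{"tx":0,"ty":-0.029,"tz":-0.018,"wx":-0.44,"wy":0,"wz":0},{"tx":0,"ty":-0.029,"tz":-0.018,"wx":-0.44,"wy":0,"wz":0},{"tx":0,"ty":-0.029,"tz":-0.018,"wx":-0.44,"wy":0,"wz":0}]' 0 100; python3 st.py
```

```text
clock: 15.7
ee_pos: [0.5493, -0.2384, 0.0729]
eef_rot: [-0.092, 0.988, 0.124, -0.011]
ft_force: [-0.7, 5.7, 2.5]
gripper_width: 0.267
finger_force: 98.2
org [-0.  -0.5  8.3]
far [-0.1 33.5 16.9]
knob [ -0.  -34.4  -0.4]
tilt [14.3 -0.   0. ] t 15.7 F [-0.7  5.7  2.5] M [ 1.47 -0.02 -0.07] grip 0.267
```

Run:
```python
from h import *
im=r.read_camera("side")[185:275,265:345,::-1]
cv2.imwrite("pics/g.png",cv2.resize(im,None,fx=6,fy=6,interpolation=cv2.INTER_CUBIC))
from scipy.linalg import logm,expm
def T(th,y,z):
    a=np.radians(th);c,s=np.cos(a),np.sin(a)
    # tool axes in fixture (y,z up): tool y=(c,s), tool z=(s,-c); pos = org + tilt*(0,56.4)
    return np.array([[c,s,y-56.4*s],[s,-c,z+56.4*c],[0,0,1]])
for n,A,B,k in(("rock back",(14.3,-.5,8.3),(-8,0,21.9),12),("level",(-8,0,21.9),(0,0,25),8)):
    D=np.real(expm(logm(np.linalg.inv(T(*A))@T(*B))/k)); print(n,k,"ty,tz",D[:2,2]/60,"wx",np.degrees(np.arctan2(D[1,0],D[0,0]))/4)
```

```text
rock back 12 ty,tz [ 0.03253181 -0.01841556] wx 0.46458333333333335
level 8 ty,tz [-0.01691238 -0.00630041] wx -0.2500000000000002
```

View pics/g.png

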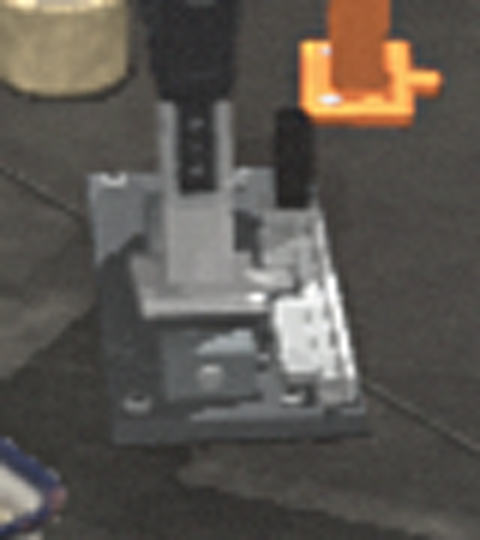

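The far end of the foot is lifted clear above its roller and housing at about (205,310), and the stem is held in the pads. Now I'll rock it back about the far end.

```bash
python3 -m inch '[{"tx":0,"ty":0.033,"tz":-0.019,"wx":0.465,"wy":0,"wz":0},{"tx":0,"ty":0.033,"tz":-0.019,"wx":0.465,"wy":0,"wz":0},{"tx":0,"ty":0.033,"tz":-0.019,"wx":0.465,"wy":0,"wz":0},{"tx":0,"ty":0.033,"tz":-0.019,"wx":0.465,"wy":0,"wz":0},{"tx":0,"ty":0.033,"tz":-0.019,"wx":0.465,"wy":0,"wz":0},{"tx":0,"ty":0.033,"tz":-0.019,"wx":0.465,"wy":0,"wz":0},{"tx":0,"ty":0.033,"tz":-0.019,"wx":0.465,"wy":0,"wz":0},{"tx":0,"ty":0.033,"tz":-0.019,"wx":0.465,"wy":0,"wz":0}]' 0 100; python3 st.py
```

```text
clock: 16.75
ee_pos: [0.5476, -0.2263, 0.0851]
eef_rot: [-0.093, 0.996, -0.009, 0.002]
ft_force: [0.1, -0.7, -3.0]
gripper_width: 0.263
finger_force: 102.7
org [ 0.6 -3.2 18.7]
far [ 0.6 31.8 18.1]
knob [  0.7 -38.2  19.3]
tilt [-1.  -0.1  0.1] t 16.75 F [ 0.1 -0.7 -3. ] M [0.05 0.04 0.02] grip 0.263
```

```bash
python3 -m inch '[{"tx":0,"ty":0.04,"tz":-0.016,"wx":0.465,"wy":0,"wz":0},{"tx":0,"ty":0.04,"tz":-0.016,"wx":0.465,"wy":0,"wz":0},{"tx":0,"ty":0.04,"tz":-0.016,"wx":0.465,"wy":0,"wz":0},{"tx":0,"ty":0.04,"tz":-0.016,"wx":0.465,"wy":0,"wz":0},{"tx":0,"ty":0,"tz":0,"wx":0,"wy":0,"wz":0},{"tx":0,"ty":0,"tz":0,"wx":0,"wy":0,"wz":0},{"tx":0,"ty":0,"tz":0,"wx":0,"wy":0,"wz":0},{"tx":0,"ty":0,"tz":0,"wx":0,"wy":0,"wz":0}]' 0 100; python3 st.py; python3 to.py .5467 -.2242 .0914 100.55
```

```text
clock: 17.75
ee_pos: [0.5451, -0.2161, 0.087]
eef_rot: [-0.092, 0.993, -0.072, 0.007]
ft_force: [-0.9, -0.5, -1.3]
gripper_width: 0.264
finger_force: 102.6
org [-0.   0.2 21.2]
far [-0.1 34.8 16.2]
knob [ -0.  -34.4  26.2]
tilt [-8.2 -0.   0. ] t 17.75 F [-0.9 -0.5 -1.3] M [ 0.41  0.09 -0.04] grip 0.264
t 17.75 pos [ 0.5451 -0.2161  0.087 ] shift units [-0.001 -0.147 -0.053]
turn units [-2.061  0.005  0.004] after-turn shift [-0.001 -0.138 -0.073]
F [-0.9 -0.5 -1.3] M [ 0.41  0.09 -0.04] grip 0.264 102.57256150245667 q [-0.04  0.46 -0.43  0.23 -0.66 -1.53]
```

```bash
python3 -m inch '[{"tx":0,"ty":-0.024,"tz":-0.011,"wx":-0.343,"wy":0,"wz":0},{"tx":0,"ty":-0.024,"tz":-0.011,"wx":-0.343,"wy":0,"wz":0},{"tx":0,"ty":-0.024,"tz":-0.011,"wx":-0.343,"wy":0,"wz":0},{"tx":0,"ty":-0.024,"tz":-0.011,"wx":-0.343,"wy":0,"wz":0},{"tx":0,"ty":-0.024,"tz":-0.011,"wx":-0.343,"wy":0,"wz":0},{"tx":0,"ty":-0.024,"tz":-0.011,"wx":-0.343,"wy":0,"wz":0},{"tx":0,"ty":0,"tz":0,"wx":0,"wy":0,"wz":0},{"tx":0,"ty":0,"tz":0,"wx":0,"wy":0,"wz":0}]' 0 100; python3 st.py
python3 - <<'E'
from h import *
im=r.read_camera("side")[175:285,255:355,::-1]
cv2.imwrite("pics/i.png",cv2.resize(im,None,fx=5,fy=5,interpolation=cv2.INTER_CUBIC))
E
```

```text
clock: 18.75
ee_pos: [0.5463, -0.2239, 0.0914]
eef_rot: [-0.092, 0.996, -0.0, -0.0]
ft_force: [0.1, 0.3, -2.3]
gripper_width: 0.272
finger_force: 102.8
org [-0.4  0.3 25. ]
far [-0.4 35.3 25. ]
knob [ -0.4 -34.7  25. ]
tilt [-0.  0.  0.] t 18.75 F [ 0.1  0.3 -2.3] M [ 0.01 -0.03 -0.01] grip 0.272
```

View pics/i.png

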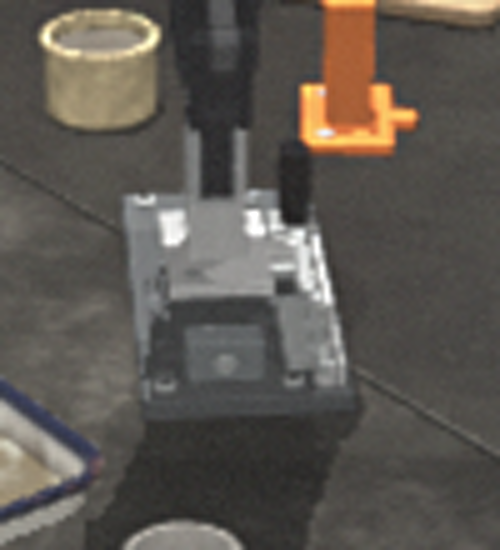

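The block hangs clear of the base with its foot's near edge at about (222,298). The bystanders are undisturbed and the knob is still in place. A quick projection check for slip, then I'll hand in.

Run:
```python
from fit import *
p=[.5455,-.225,np.radians(10.6)]
q=lambda x,y,z:((proj("side",F(p,(x,y,z)))-(255,175)+.5)*5).round(0)
print("far bottom edge L/R",q(.022,.035,.035),q(-.022,.035,.035),"far top edge",q(.022,.035,.041),q(-.022,.035,.041),"stem top",q(0,.012,.105))
for n in("block_far_end","block_knob_end","block"):
    print(n,[(a["position"],round(a["confidence"],2)) for a in r.place_of(n,"side")[:3]])
for n,y in(("far",.035),("knob",-.035),("org",0)): print(n,proj("side",F(p,(0,y,.035))).round(1))
```

```text
far bottom edge L/R [167. 299.] [272. 295.] far top edge [167. 287.] [273. 283.] stem top [216. 123.]
block_far_end [([299.0, 234.0], 0.83), ([324.1, 204.1], 0.83), ([299.5, 224.5], 0.72)]
block_knob_end [([395.2, 257.8], 0.97), ([294.0, 220.4], 0.59), ([323.4, 195.5], 0.59)]
block [([298.8, 223.4], 0.76), ([322.5, 199.2], 0.75), ([413.5, 265.3], 0.67)]
far [298.5 234. ]
knob [296.1 218.7]
org [297.3 226.2]
```

The projection matches the picture (far end predicted at 298.5,234.0; found at 299.0,234.0), so the block is level and hasn't slipped. Handing in.

```bash
python3 -c "
from h import *
print(r.close_job())"
```

```text
the job is handed in; nothing more can be done
None
```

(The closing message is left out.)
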